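Charge the bench tumbler with moulded knobs, using the scoop

ROBOT

A 7-joint arm with a two-finger parallel gripper is mounted at the origin on the work surface; the furniture and walls round the work are solid. World frame = base frame: x ahead of the robot, y to its left, z up, the work surface at z = 0. Lengths are in m, angles in degrees, forces in N, time in s.
With the tool pointing down it reaches from about 0.35 to 0.775 m from the base axis. Payload 3.1 kg.
Tool frame: the origin (TCP) lies on the centre line of the jaws, within the pads' length; the fingertips stand 17 mm ahead of it and the grasp point (between the pads) lies 2 mm behind it (robot.tip_reach is the distance from the TCP to the fingertips, in m); z points along the fingers, y is the direction in which the jaws open and shut (so a half turn about z gives the same grasp; the last joint's range is limited). The gripper opens to 85 mm and grips with 20 to 120 N. Pads are 22 mm wide; open, the fingers measure 114 mm over their backs; the gripper's body (76 mm by 85 mm) begins 54 mm behind the grasp point. The pads swing forward as they close: fully open they stand 13 mm farther back than shut.
Start: joints at [69.861, 17.813, 0.802, 86.603, -0.252, 75.585, -1.558], TCP at [0.168, -0.524, 0.248] pointing down, gripper open.
Joint ranges: [-154.91, 154.91], [-16.99, 109.72], [-72.82, 74.43], [7.12, 147.25], [-82.49, 262.49], [11.32, 116.49], [-174.64, 174.64]. Speed limits (degrees/s): [159.86, 159.86, 180, 180, 180, 180, 180].

INTERFACE

Orientations are given as [roll, pitch, yaw] about the fixed x, y, z axes, in that order (R = Rz(yaw) Ry(pitch) Rx(roll)).
In Python, from station import robot, fingers, vision, workorder, recognise gives the robot as it stands. Calls block until the motion is done:
- robot.move_to(position, orientation): joint-space move of the TCP to a pose.
- robot.line_to(position, orientation=None, velocity=0.15, f_stop=None): straight line of the TCP; orientation=None keeps the orientation; velocity is the mean speed in m/s. With f_stop (N) it stops when the force on the tool has changed by that much, and returns True; else False.
- robot.move_j(angles): joint-space move.
- fingers.gripper_to(opening, force=None): opening from 0.0 (shut) to 1.0 (fully open); force is the grip in N (None keeps the last); returns when the fingers have stopped.
- robot.pause(seconds).
- robot.inverse_kinematics(position, orientation): joint angles nearest the present ones, or None.
- vision.grab_frame(name): name is "scene" or "side" or "wrist"; returns the picture (400x640x3 uint8, red, green, blue); there is no depth.
- vision.calibration(name): a dict with "mtx" (3x3 intrinsics, pixels), "extrinsics" (4x4, takes a point from world to camera coordinates); the wrist camera has in their place "T_tool_cam" (4x4, takes a point from camera to tool coordinates, whose origin is the TCP and whose axes are the flange's). Camera axes: x right, y up, looking along -z (the intrinsics and any distortion apply to the point x, -y, -z); pixel columns grow to the right and rows downward; lengths in m; the calibration is good to about 2 mm. A picture is of the moment at which its call begins: read the wrist's pose just before it. calibration takes no time and is no camera call.
A pose or a line that the arm cannot do raises robot.PlanningError and nothing moves.
- workorder.close_job(): hands the job in, once; it reports no verdict.
Trained networks look in the newest picture that a camera, given by its name, has taken for a name from the list of things; names that differ only in an ending like _2 or _b are one class to them, and where a whole thing is asked for, a point or a joint stands for the part that bears it (a point fixed in the world has none). Each returns a list of dicts, best first, with "p" (0 to 1); they miss things now and then, are a little off and sometimes report something else, mostly with a low value. They report only what shows in the picture. A call takes as long as a camera call.
- recognise(label, camera): "rect" ([centre column, centre row, width, height] in pixels, round what is visible of it).
Readings, each from a call of its own:
- robot.current_time_s(): time.
- robot.current_joint_positions(): joint angles.
- robot.current_dq(): joint speeds.
- robot.current_joint_torque(): joint torques, N m.
- robot.current_tool_pos(): TCP position.
- robot.current_eef_rot(): TCP orientation.
- robot.current_contact_force(): force on the tool from outside, world axes, zero at the start.
- robot.current_torque(): the same for the moment, N m.
- robot.current_finger_gap(): opening from 0.0 (shut) to 1.0 (fully open).
Only numpy, scipy, OpenCV 4.12 (cv2) and the standard library are available. Lean on these libraries where they do the work, as an engineer would, in place of code of your own. Each camera call takes 0.05 s, during which the arm holds its last target. There are 200 camera calls.

TASK

Charge the bench tumbler: take the hand scoop from its sloping rest, scoop up the moulded star knobs from the grey picking bin and tip them into the tumbler's tub, so that at least four of the five are in the tub and none is left lying on the bench. Then put the scoop back down in its rest as it lay, mouth to the low end, and swing the tumbler's lid fully shut. Do not knock over or shift the empty jar or the small squeeze bottle.

Things in the scene. Friction and masses are not known exactly. Their poses are not given: they have to be found in the camera images.
- scoop: Hand scoop of folded aluminium sheet, 0.2 kg: open pan 125 long x 114 wide, flat floor 2 thick, side and back walls 36 high (sides end 43 behind the thin lip), front corners cut off at 45 degrees, a wooden grip bar lengthwise above it. Origin: under the floor, 65 behind the lip and 60 ahead of the back. x to the mouth, y across, z up from the floor. It starts in the cradle, mouth 0.26 rad down.
- scoop_grip (a point): The place to grip the scoop: in the middle of the wooden bar, 62 mm above the pan's floor and 8 mm behind the origin (scoop's x = -8). The bar is 22 wide (y) x 28 high x 92 long (scoop's x -62 to +30, z 48 to 76); from above, fingers close along the scoop's y.
- scoop_lip (a point): Middle of the scoop's front lip, underside (scoop's x = +65, z = 0). The lip is 0.8 mm thick and straight for 50 mm, then the corners run back 28 mm to the full 114 width.
- cradle: The scoop's rest, fixed to the bench: a steel sheet deck, 150 x 140 footprint, sloping 0.26 rad down towards its +x end (tail edge 45 high, nose edge about 10). Origin under its centre on the bench; x (level) points to its low, nose end, z up.
- cradle_seat (a point): Point on the deck, 28 above the bench, where the scoop's origin lies when home, its floor flat on the deck. The pan (114 wide) has 3 mm play to each cheek; cheeks stand 14 above the deck and flare out for 10 more; a stop 11 high at the nose (flared 8 more) and one 9 high at the tail leave 2 mm play at the nose and 4 at the tail.
- bin: Grey plastic picking bin, fixed, 190 long (x) x 132 wide (y), inside 189 x 126, walls 3 thick. Sides about 54 high, back wall (+x, inner face at x = +94.5) 59 high, front (-x) only 14 high, the sides slope down to it over the first 37; the back corners are cut off at 45 degrees, 30 mm each way inside. Origin under its centre on the bench, x to its high back, z up. Inner floor 4 above the bench.
- bin_floor (a point): Centre of the bin's inner floor, 4 above the bench; axes as the bin's.
- tumbler: Bench tumbler, fixed: grey motor base 166 x 166 x 36, on it a round dark steel tub, outside 160 across, inside 150 across at the mouth and about 65 deep, rim 114 above the bench. Origin under its centre on the bench; y points to the side where the lid is hinged, x to the back, z up.
- tub_floor (a point): Centre of the tub's inner floor, 47 above the bench and 67 below the rim.
- lid_hinge (a point): Middle of the lid's hinge, 118 above the bench, 91 from the tub's centre on the tumbler's +y side; its axis lies along the tumbler's x.
- lid (a joint): Angle of the tub's round aluminium lid (166 across, up to 10 thick), rad: 0 = lying shut on the tub, 1.57 = upright, 1.8 = stop, leaning back. The hinge is damped: it stays where it stands near upright and sinks shut by itself once it leans well over the tub.
- lid_tab (a point): Middle of the black tab (44 x 18 x 9) on the lid's free edge, 178 from the hinge; with the lid upright it is the topmost part.
- knob_1: Black moulded star knob, 36 across, 27 high, 30 g, one of five alike in the bin, lying on its side or standing on its stem. Origin: centre of its stem's end face; z from there to its head.
- knob_2: Black moulded star knob, 36 across, 27 high, 30 g, one of five alike in the bin, lying on its side or standing on its stem. Origin: centre of its stem's end face; z from there to its head.
- knob_3: Black moulded star knob, 36 across, 27 high, 30 g, one of five alike in the bin, lying on its side or standing on its stem. Origin: centre of its stem's end face; z from there to its head.
- knob_4: Black moulded star knob, 36 across, 27 high, 30 g, one of five alike in the bin, lying on its side or standing on its stem. Origin: centre of its stem's end face; z from there to its head.
- knob_5: Black moulded star knob, 36 across, 27 high, 30 g, one of five alike in the bin, lying on its side or standing on its stem. Origin: centre of its stem's end face; z from there to its head.
- jar_a: Empty yellow jar standing on the bench left of the tumbler, 68 across, 100 high; origin under its centre. A bystander.
- bottle_small: Small squeeze bottle with a green nozzle, 44 across, 121 high, on the right; origin under its centre. A bystander.
- scoop_pan (a point): Middle of the space in the scoop's pan, 20 above its floor, over the scoop's origin.

How it is judged (in metres and radians):
On the way, in this order (a step that is already met when the one before it is completed fails the run):
1. the scoop is gripped and lifted out of its rest (distance between scoop and cradle_seat above 0.06 m and contact force between the fingers and scoop above 1 N), for 0.2 s.
2. at least two knobs ride in the gripped scoop, lifted clear of the bin (distance between any of knob_2, knob_3, knob_4, knob_5 and scoop_pan below 0.085 m and distance between any of knob_1, knob_3, knob_4, knob_5 and scoop_pan below 0.085 m and distance between any of knob_1, knob_2, knob_4, knob_5 and scoop_pan below 0.085 m and distance between any of knob_1, knob_2, knob_3, knob_5 and scoop_pan below 0.085 m and distance between any of knob_1, knob_2, knob_3, knob_4 and scoop_pan below 0.085 m and height (world z) of scoop above 0.08 m and contact force between the fingers and scoop above 1 N), for 0.2 s.
3. at least four knobs are in the tumbler's tub (((horizontal distance between each of knob_1, knob_2, knob_3, knob_4 and tub_floor below 0.075 m and height (world z) of each of knob_1, knob_2, knob_3, knob_4 below 0.115 m) or (horizontal distance between each of knob_1, knob_2, knob_3, knob_5 and tub_floor below 0.075 m and height (world z) of each of knob_1, knob_2, knob_3, knob_5 below 0.115 m) or (horizontal distance between each of knob_1, knob_2, knob_4, knob_5 and tub_floor below 0.075 m and height (world z) of each of knob_1, knob_2, knob_4, knob_5 below 0.115 m) or (horizontal distance between each of knob_1, knob_3, knob_4, knob_5 and tub_floor below 0.075 m and height (world z) of each of knob_1, knob_3, knob_4, knob_5 below 0.115 m) or (horizontal distance between each of knob_2, knob_3, knob_4, knob_5 and tub_floor below 0.075 m and height (world z) of each of knob_2, knob_3, knob_4, knob_5 below 0.115 m))), for 0.2 s.
At the end, for the whole second after the job is handed in: At least four knobs in the tub, the rest in tub or bin; the scoop at rest in its cradle, origin within 13 mm of the seat, lip at the low end, floor within 0.09 rad of the deck's slope and 0.12 rad of straight; the lid shut to within 0.06 rad (((horizontal distance between each of knob_1, knob_2, knob_3, knob_4 and tub_floor below 0.075 m and height (world z) of each of knob_1, knob_2, knob_3, knob_4 below 0.115 m) or (horizontal distance between each of knob_1, knob_2, knob_3, knob_5 and tub_floor below 0.075 m and height (world z) of each of knob_1, knob_2, knob_3, knob_5 below 0.115 m) or (horizontal distance between each of knob_1, knob_2, knob_4, knob_5 and tub_floor below 0.075 m and height (world z) of each of knob_1, knob_2, knob_4, knob_5 below 0.115 m) or (horizontal distance between each of knob_1, knob_3, knob_4, knob_5 and tub_floor below 0.075 m and height (world z) of each of knob_1, knob_3, knob_4, knob_5 below 0.115 m) or (horizontal distance between each of knob_2, knob_3, knob_4, knob_5 and tub_floor below 0.075 m and height (world z) of each of knob_2, knob_3, knob_4, knob_5 below 0.115 m)) and ((horizontal distance between knob_1 and tub_floor below 0.075 m and height (world z) of knob_1 below 0.115 m) or (x of knob_1 in the frame of bin_floor between -0.095 and 0.095 m and y of knob_1 in the frame of bin_floor between -0.066 and 0.066 m and height (world z) of knob_1 below 0.06 m)) and ((horizontal distance between knob_2 and tub_floor below 0.075 m and height (world z) of knob_2 below 0.115 m) or (x of knob_2 in the frame of bin_floor between -0.095 and 0.095 m and y of knob_2 in the frame of bin_floor between -0.066 and 0.066 m and height (world z) of knob_2 below 0.06 m)) and ((horizontal distance between knob_3 and tub_floor below 0.075 m and height (world z) of knob_3 below 0.115 m) or (x of knob_3 in the frame of bin_floor between -0.095 and 0.095 m and y of knob_3 in the frame of bin_floor between -0.066 and 0.066 m and height (world z) of knob_3 below 0.06 m)) and ((horizontal distance between knob_4 and tub_floor below 0.075 m and height (world z) of knob_4 below 0.115 m) or (x of knob_4 in the frame of bin_floor between -0.095 and 0.095 m and y of knob_4 in the frame of bin_floor between -0.066 and 0.066 m and height (world z) of knob_4 below 0.06 m)) and ((horizontal distance between knob_5 and tub_floor below 0.075 m and height (world z) of knob_5 below 0.115 m) or (x of knob_5 in the frame of bin_floor between -0.095 and 0.095 m and y of knob_5 in the frame of bin_floor between -0.066 and 0.066 m and height (world z) of knob_5 below 0.06 m)) and distance between scoop and cradle_seat below 0.013 m and angle between the x axis of scoop and the x axis of cradle, either way round between 0.17 and 0.35 rad and angle between the y axis of scoop and the y axis of cradle, either way round below 0.12 rad and x of scoop_lip in the frame of cradle above 0.04 m and linear speed of scoop below 0.02 m/s and value of joint lid below 0.06 rad); the robot touches nothing.
It fails at once if the empty jar is moved or knocked over (distance of jar_a from where it was at the start of the episode above 0.03 m).
It fails at once if the small squeeze bottle is moved or knocked over (distance of bottle_small from where it was at the start of the episode above 0.03 m).
It also fails if it takes over 72 s, if anything falls off the work surface, if the arm or the gripper's body presses on something with over 40 N, if the wrist force passes 120 N, or if a joint passes its speed limit or range.

## Working session

There is one attempt and no reset: what is moved stays moved. The work goes in short steps, each a Python script; the robot and the scene stay as the last script left them, time stands still between calls to the robot, and variables do not carry over. Pictures are saved under pics/ and viewed, about 8 in all and at most 12, crops included, and the job is handed in when it is done.

```bash
ls; mkdir -p pics; python3 - <<'E'
from station import robot, fingers, vision, workorder, recognise
import cv2
for n in ["scene","side"]:
    im=vision.grab_frame(n); cv2.imwrite(f"pics/{n}0.png",im[:,:,::-1])
    c=vision.calibration(n); print(n,c)
    for l in ["scoop","cradle","bin","tumbler","lid_tab","knob_1","jar_a","bottle_small","lid"]:
        try: print(l,[( [round(float(v)) for v in d["rect"]],round(d["p"],2)) for d in recognise(l,n)][:6])
        except Exception as e: print(l,e)
print(vision.calibration("wrist"), robot.current_time_s(), robot.current_eef_rot())
E
```

```text
pics
scene {'mtx': array([[405.20137071,   0.        , 317.34789133],
       [  0.        , 405.20137071, 200.12147432],
       [  0.        ,   0.        ,   1.        ]]), 'extrinsics': array([[-0.48809402, -0.87276594, -0.00662095,  0.19662018],
       [ 0.66358012, -0.37601322,  0.6467422 , -0.35534678],
       [-0.56694413,  0.31127747,  0.76267994, -1.08627104],
       [ 0.        ,  0.        ,  0.        ,  1.        ]])}
scoop [([390, 175, 34, 21], 0.66)]
cradle [([386, 181, 43, 20], 0.72)]
bin [([331, 198, 59, 39], 0.97)]
tumbler [([241, 249, 106, 81], 0.68)]
lid_tab [([209, 234, 34, 50], 0.72)]
knob_1 []
jar_a [([189, 301, 35, 34], 0.64)]
bottle_small [([241, 250, 102, 80], 0.45), ([389, 173, 40, 24], 0.34)]
lid []
side {'mtx': array([[429.12431634,   0.        , 329.97173585],
       [  0.        , 429.12431634, 205.82810904],
       [  0.        ,   0.        ,   1.        ]]), 'extrinsics': array([[ 0.99617849,  0.08321723,  0.02651983, -0.42175164],
       [-0.06350976,  0.48173123,  0.87401461, -0.04300687],
       [ 0.05995764, -0.87235882,  0.4851754 , -1.43237125],
[... 394 characters left out ...]
317, 156, 10, 20], 0.67), ([325, 273, 50, 56], 0.56)]
bottle_small [([304, 330, 19, 45], 0.6)]
lid [([330, 133, 46, 51], 0.65)]
{'mtx': array([[359.34231798,   0.        , 320.14345987],
       [  0.        , 359.34231798, 203.52298236],
       [  0.        ,   0.        ,   1.        ]]), 'T_tool_cam': array([[ 5.84828826e-04,  9.60796355e-01,  2.77254436e-01,
         7.03591140e-02],
       [ 9.99999828e-01, -5.75352522e-04, -1.15533298e-04,
         7.43488754e-04],
       [ 4.85150670e-05,  2.77254456e-01, -9.60796526e-01,
        -1.25924905e-01],
       [ 0.00000000e+00,  0.00000000e+00,  0.00000000e+00,
         1.00000000e+00]])} 1.0 [ 1.79997220e+02 -2.64580066e-04  1.77558955e+01]
```

```bash
python3 - <<'E'
import cv2,numpy as np
a=cv2.imread("pics/scene0.png")[130:340,150:450];b=cv2.imread("pics/side0.png")[70:370,230:430]
a=cv2.resize(a,None,fx=1.5,fy=1.5,interpolation=3);b=cv2.resize(b,None,fx=1.7,fy=1.7,interpolation=3)
h=max(len(a),len(b));p=lambda i:cv2.copyMakeBorder(i,0,h-len(i),0,0,0)
o=np.hstack([p(a),p(b)]);print(o.shape);cv2.imwrite("pics/v1.png",o)
E
cat > h.py <<'E'
from station import robot, fingers, vision, workorder, recognise
import numpy as np, cv2
from scipy.spatial.transform import Rotation as R
F=np.diag([1,-1,-1.])
def cam(name):
    """K, world->cv camera R,t"""
    c=vision.calibration(name)
    if name=="wrist":
        T=np.eye(4);T[:3,:3]=R.from_euler('xyz',robot.current_eef_rot(),degrees=True).as_matrix();T[:3,3]=robot.current_tool_pos()
        E=np.linalg.inv(T@c["T_tool_cam"])
    else: E=c["extrinsics"]
    return c["mtx"],F@E[:3,:3],F@E[:3,3]
def pix2w(C,uv,z):
    K,Rm,t=C
    d=Rm.T@np.linalg.inv(K)@np.array([uv[0],uv[1],1.]); o=-Rm.T@t
    return o+d*(z-o[2])/d[2]
def proj(C,P):
    K,Rm,t=C; q=(np.atleast_2d(P)@Rm.T+t)@K.T
    return q[:,:2]/q[:,2:]
E
python3 - <<'E'
from h import *
S,D=cam("scene"),cam("side")
for n,uv,z in [("scoop",(390,175),.06),("bin",(331,198),.03),("tumbler",(241,249),.06),("jar",(189,301),.05)]: print(n,pix2w(S,uv,z))
for n,uv,z in [("scoop",(325,272),.06),("cradle",(322,283),.03),("bin",(334,235),.03),("tumbler",(331,156),.1),("jar",(317,156),.07),("bottle",(304,330),.06)]: print("side",n,pix2w(D,uv,z))
E
```

```text
(510, 790, 3)
scoop [ 0.43487201 -0.30210196  0.06      ]
bin [ 0.46687835 -0.08837635  0.03      ]
tumbler [0.40521504 0.25528733 0.06      ]
jar [0.32538374 0.44051697 0.05      ]
side scoop [ 0.43527039 -0.31505282  0.06      ]
side cradle [ 0.42885631 -0.32308611  0.03      ]
side bin [ 0.4425975  -0.09183061  0.03      ]
side tumbler [0.39431195 0.36429231 0.1       ]
side jar [0.3325417  0.42847532 0.07      ]
side bottle [ 0.40912561 -0.52087093  0.06      ]
```

View pics/v1.png

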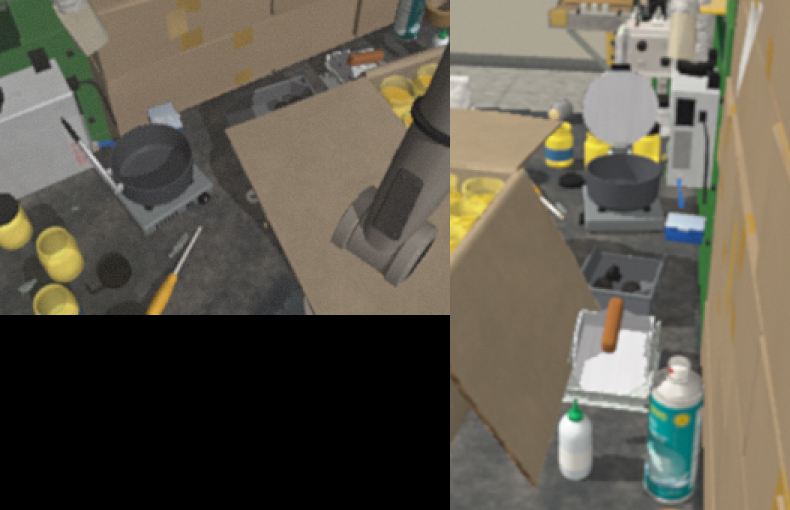

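```bash
cat >> h.py <<'E'
def tri(C1,u1,C2,u2):
    P=[C[0]@np.c_[C[1],C[2]] for C in (C1,C2)]
    X=cv2.triangulatePoints(P[0],P[1],np.array(u1,float).reshape(2,1),np.array(u2,float).reshape(2,1)).ravel()
    X=X[:3]/X[3]; return X, [np.linalg.norm(proj(C,X)[0]-u) for C,u in ((C1,u1),(C2,u2))]
E
python3 - <<'E'
from h import *
S,D=cam("scene"),cam("side")
s=lambda u,v:(150+u/1.5,130+v/1.5); d=lambda u,v:(230+(u-450)/1.7,70+v/1.7)
for a in [(227,130),(360,65)]:
    for b in [(525,170),(560,120),(600,305),(535,485)]: print(a,b,tri(S,s(*a),D,d(*b)))
robot.move_to([0.43,-0.30,0.33],[180,0,90+17.76-90])
import sys
C=cam("wrist");im=vision.grab_frame("wrist");cv2.imwrite("pics/w1.png",im[:,:,::-1])
for l in ["scoop","cradle","bin","scoop_grip"]: print(l,[(d["rect"],d["p"]) for d in recognise(l,"wrist")][:2])
print(robot.current_joint_positions(),robot.current_time_s())
E
```

```text
(227, 130) (525, 170) (array([0.27237841, 0.07509484, 0.1898244 ]), [np.float64(20.196549999954524), np.float64(15.144672750475054)])
(227, 130) (560, 120) (array([0.29154882, 0.10843329, 0.25091819]), [np.float64(0.8246631656350262), np.float64(0.5751686187619991)])
(227, 130) (600, 305) (array([ 0.43430464, -0.00620723, -0.04953475]), [np.float64(17.857709267295064), np.float64(16.721304380130086)])
(227, 130) (535, 485) (array([ 0.46171781, -0.1653172 , -0.29618241]), [np.float64(53.21766340937716), np.float64(60.01125903824873)])
(360, 65) (525, 170) (array([ 0.28386347, -0.16317172,  0.2706771 ]), [np.float64(1.4983007374162365), np.float64(1.3560817890639463)])
(360, 65) (560, 120) (array([ 0.29893303, -0.1285493 ,  0.32244682]), [np.float64(15.838128373244169), np.float64(13.42892536514216)])
(360, 65) (600, 305) (array([ 0.41221222, -0.27789912,  0.10209424]), [np.float64(0.3899947566912718), np.float64(0.43879883583434937)])
(360, 65) (535, 485) (array([ 0.42609417, -0.42950272, -0.0670902 ]), [np.float64(28.808631151102276), np.float64(38.64548575951643)])
scoop [([326.6, 152.3, 118.7, 113.2], 0.56)]
cradle [([335.8, 149.8, 149.9, 141.3], 0.83)]
bin [([142.7, 97.2, 200.3, 192.3], 0.64)]
scoop_grip [([327.9, 150.7, 118.5, 114.4], 0.67)]
[ 41.2482887   13.55301617 -10.301615    81.06179634   2.42171102
  85.63529375 -41.33034456] 2.5833
```

View pics/w1.png

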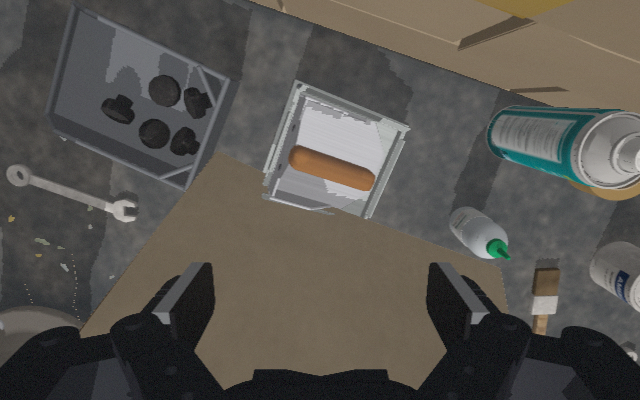

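```bash
python3 - <<'E'
import cv2,numpy as np
im=cv2.imread("pics/w1.png")
a=cv2.resize(im[0:200,40:240],None,fx=2,fy=2,interpolation=2);b=cv2.resize(im[70:230,250:420],None,fx=2.35,fy=2.5,interpolation=2)
cv2.imwrite("pics/v3.png",np.hstack([a,b]))
E
```

```text
(no output)
```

View pics/v3.png

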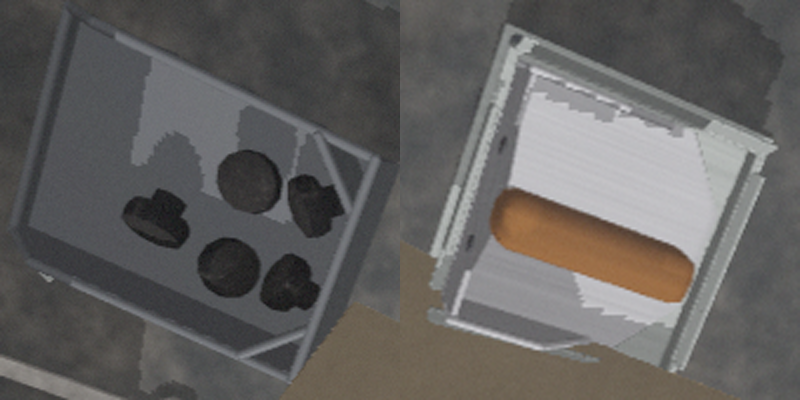

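```bash
python3 - <<'E'
from h import *
from scipy.optimize import least_squares
C=cam("wrist"); 
def T(p,pts,tilt=0,z0=0): return R.from_euler('zy',[0,0]).apply(pts) if 0 else (R.from_euler('z',p[2])*R.from_euler('y',tilt)).apply(pts)+[p[0],p[1],z0]
def fit(pts,uv,p0,tilt=0,z0=0):
    f=lambda p:(proj(C,T(p,pts,tilt,z0))-uv).ravel()
    r=least_squares(f,p0,loss='soft_l1'); print(r.x[:2],np.degrees(r.x[2]),np.round(f(r.x).reshape(-1,2),1).tolist()); return r.x
b=fit(np.array([[-.095,.066,.014],[-.095,-.066,.014],[.095,.066,.059],[.095,-.066,.059]]),np.array([[72.5,4],[47.5,115],[230,78.5],[186,189]]),[.45,-.09,-1.6])
s=fit(np.array([[-.060,.057,.036],[-.06,-.057,.036],[-.062,0,.064],[.03,0,.064]]),np.array([[301,96],[274.3,196],[288.3,158.8],[374.7,185]]),[.43,-.31,-1.6],.26,.028)
print(proj(C,T(s,np.array([[0.,0,0],[.065,.0,0],[-.008,0,.062]]),.26,.028)))
for z in (0.05,.1,.15,.2):
  print(z,[pix2w(C,u,z).round(3).tolist() for u in [(217,152),(500,265),(330,215),(85,330)]])
from itertools import product
print(np.round([pix2w(C,u,.02) for u in [(164,91),(196,102),(118,109),(155,134),(184,142)]],3).tolist())
Bi=lambda w:R.from_euler('z',-b[2]).apply(np.array(w)-[b[0],b[1],0])
print("bin frame",np.round([Bi(pix2w(C,u,.02)) for u in [(164,91),(196,102),(118,109),(155,134),(184,142)]],3).tolist())
E
```

```text
[ 0.43414166 -0.0784135 ] -97.1808538551374 [[2.9, -0.3], [0.5, 0.5], [-3.2, -0.6], [-0.4, 0.4]]
[ 0.43688682 -0.31188189] -88.81442941822787 [[0.7, 1.5], [-0.8, 5.9], [1.4, -1.5], [-2.1, -7.5]]
[[330.19873419 157.51070035]
 [377.81581779 169.61487547]
 [339.41309696 169.0707029 ]]
0.05 [[0.407, -0.187, 0.05], [0.377, -0.552, 0.05], [0.375, -0.331, 0.05], [0.127, -0.075, 0.05]]
0.1 [[0.418, -0.198, 0.1], [0.392, -0.518, 0.1], [0.39, -0.325, 0.1], [0.173, -0.1, 0.1]]
0.15 [[0.429, -0.21, 0.15], [0.406, -0.485, 0.15], [0.405, -0.319, 0.15], [0.218, -0.126, 0.15]]
0.2 [[0.44, -0.221, 0.2], [0.421, -0.451, 0.2], [0.42, -0.312, 0.2], [0.264, -0.151, 0.2]]
[[0.451, -0.105, 0.02], [0.45, -0.143, 0.02], [0.415, -0.058, 0.02], [0.399, -0.104, 0.02], [0.4, -0.139, 0.02]]
bin frame [[0.024, 0.02, 0.02], [0.062, 0.024, 0.02], [-0.018, -0.022, 0.02], [0.03, -0.032, 0.02], [0.064, -0.026, 0.02]]
```

```bash
python3 - <<'E'
from h import *
W,D,S=cam("wrist"),cam("side"),cam("scene")
d=lambda u,v:(230+(u-450)/1.7,70+v/1.7);s=lambda u,v:(150+u/1.5,130+v/1.5)
for a in [(217,152),(500,265),(85,330)]:
  for b in [(525,170),(560,120),(600,305),(535,485)]: print(a,b,*[np.round(x,3) for x in tri(W,a,D,d(*b))])
  for b in [(227,130),(360,65)]: print('S',a,b,*[np.round(x,3) for x in tri(W,a,S,s(*b))])
im=vision.grab_frame("side");o=cv2.resize(im[70:370,180:440,::-1],None,fx=1.95,fy=1.95,interpolation=2);cv2.imwrite("pics/v4.png",o)
E
```

```text
(217, 152) (525, 170) [ 0.37  -0.258  0.309] [196.946  28.275]
(217, 152) (560, 120) [ 0.407 -0.27   0.39 ] [309.71   23.206]
(217, 152) (600, 305) [ 0.404 -0.184  0.037] [0.132 0.038]
(217, 152) (535, 485) [ 0.257 -0.041 -0.574] [4.392 2.303]
S (217, 152) (227, 130) [ 0.451 -0.071 -0.052] [88.229 27.138]
S (217, 152) (360, 65) [ 0.403 -0.232  0.142] [39.494  9.076]
(500, 265) (525, 170) [ 0.381 -0.374  0.351] [210.13   27.156]
(500, 265) (560, 120) [ 0.411 -0.331  0.406] [328.242  22.628]
(500, 265) (600, 305) [ 0.428 -0.44   0.217] [2.488 0.592]
(500, 265) (535, 485) [ 0.367 -0.567  0.028] [2.619 1.143]
S (500, 265) (227, 130) [ 0.42  -0.1    0.346] [817.84   95.979]
S (500, 265) (360, 65) [ 0.43  -0.38   0.132] [118.142  30.652]
(85, 330) (525, 170) [ 0.294 -0.176  0.261] [33.085  6.526]
(85, 330) (560, 120) [ 0.365 -0.222  0.357] [99.424 11.374]
(85, 330) (600, 305) [ 0.366 -0.223  0.18 ] [152.987  40.286]
(85, 330) (535, 485) [ 0.355 -0.426  0.182] [346.087  99.023]
S (85, 330) (227, 130) [ 0.31  -0.021  0.16 ] [159.604  38.416]
S (85, 330) (360, 65) [ 0.306 -0.177  0.248] [3.392 0.638]
```

View pics/v4.png

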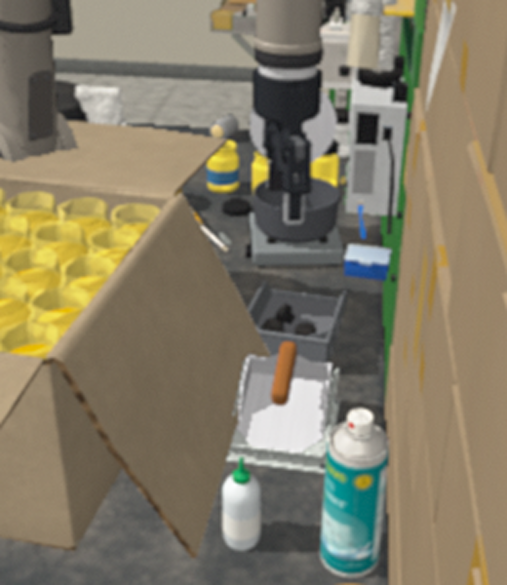

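```bash
cat >> h.py <<'E'
GP=np.array([-.008,0,.060])   # TCP in scoop frame
def scoopR(yaw,pitch,roll=0): return R.from_euler('ZYX',[yaw,pitch,roll],degrees=True)  # pitch>0: mouth down
def tool(o,yaw,pitch,opt='A',roll=0,ref=(0,0,0)):
    """TCP pose that puts scoop point ref (scoop frame) at o"""
    Rs=scoopR(yaw,pitch,roll); Rt=Rs*R.from_euler('x',180,degrees=True)
    if opt=='B': Rt=Rt*R.from_euler('z',180,degrees=True)
    return (np.array(o)+Rs.apply(GP-np.array(ref))).tolist(), Rt.as_euler('xyz',degrees=True).tolist()
E
python3 - <<'E'
from h import *
for opt in "AB":
    print(opt)
    for n,o,y,p,ref in [("home",(.437,-.312,.028),-90,14.9,(0,0,0)),("up",(.437,-.312,.15),-90,0,(0,0,0)),("bin",(.434,-.05,.006),-95,0,(0,0,0)),("binlift",(.434,-.07,.12),-95,-20,(0,0,0)),
       ]+[(f"pour{y}_{p}",(.42,.26,.125),y,p,(.065,0,0)) for y in (-90,-120,-150,180,150,120,90,0) for p in (0,40,65)]:
        P=tool(o,y,p,opt,ref=ref); q=robot.inverse_kinematics(*P)
        if q is None: print(n,None)
        else: print(n,np.round(P[0],3),np.round(q))
E
```

```text
A
home [ 0.437 -0.32   0.088] [  38.   32.    4.   92.  -14.   68. -131.]
up [ 0.437 -0.304  0.21 ] [  30.   17.    3.   93.   -1.   70. -146.]
bin [ 0.435 -0.042  0.066] [ -47.   29.   65.  119.  -33.   53. -149.]
binlift [ 0.436 -0.042  0.174] [ 38.  22. -62. 108.  38.  76. 137.]
pour-90_0 [0.42  0.333 0.185] [  3.  31. -62.  93.  28.  73. 116.]
pour-90_40 [0.42  0.277 0.218] [   6.   10.  -18.  114.  -45.   57. -166.]
pour-90_65 [0.42  0.236 0.217] [  18.   21.  -12.  121.  -66.   72. -131.]
pour-120_0 [0.456 0.323 0.185] [  4.  34. -62.  89.  31.  75.  88.]
pour-120_40 [0.429 0.275 0.218] [-81.  -8.  60. 128. -38.  30. 160.]
pour-120_65 [0.408 0.24  0.217] [   3.    4.    1.  144.  261.   55. -124.]
pour-150_0 [0.483 0.296 0.185] [  7.  35. -62.  88.  32.  76.  62.]
pour-150_40 [0.435 0.269 0.218] [-60.  -9.  21. 132.  27.  18.  60.]
pour-150_65 None
pour180_0 [0.493 0.26  0.185] [  4.  28. -48.  90.  22.  72.  42.]
pour180_40 [0.437 0.26  0.218] [-24.   0. -29. 125.  52.  41.   1.]
pour180_65 [0.396 0.26  0.217] [-32.  11. -46. 141.  90.  69. -55.]
pour150_0 [0.483 0.224 0.185] 
[... 1796 characters left out ...]
8. -158.]
pour150_40 [0.435 0.251 0.218] [ -8.  21. -62. 111.  59.  78. 147.]
pour150_65 [0.4   0.272 0.217] [-29.  38. -62. 116.  77. 109. 119.]
pour120_0 [0.456 0.197 0.185] [ -74.   24.   65.  102.  -23.   69. -153.]
pour120_40 [0.429 0.245 0.218] [-14.  36. -62.  96.  56. 102. 125.]
pour120_65 [0.408 0.28  0.217] [-41.  44. -41.  91.  61. 116. 116.]
pour90_0 [0.42  0.187 0.185] [ 24.  20. -61. 104.  19.  67. 136.]
pour90_40 [0.42  0.243 0.218] [-14.  46. -62.  81.  49. 116. 103.]
pour90_65 [0.42  0.284 0.217] [-62.  50.  11.  68.  30. 115. 129.]
pour0_0 [0.347 0.26  0.185] [ 12.  14. -59. 108.  14.  65.  38.]
pour0_40 [0.403 0.26  0.218] [  1.  45. -47.  72.   4. 105.  45.]
pour0_65 None
```

```bash
python3 - <<'E'
from h import *
import json
out=[];ims=[]
for n,p in [("tum",[.42,.13,.34]),("bin",[.44,-.12,.30]),("sc",[.437,-.34,.25])]:
    robot.move_to(p,[180,0,90]); robot.pause(.2)
    C=cam("wrist"); im=vision.grab_frame("wrist"); ims.append(im[:,:,::-1]); out.append([c.tolist() for c in C])
    cv2.imwrite(f"pics/w_{n}.png",im[:,:,::-1])
    for l in {"tum":["tumbler","lid","lid_tab","jar_a"],"bin":["bin"],"sc":["scoop","cradle"]}[n]: print(l,[(d["rect"],d["p"]) for d in recognise(l,"wrist")][:2])
json.dump(out,open("cams.json","w"))
print(np.round(robot.current_joint_positions()),robot.current_time_s())
a=ims[0][:300,120:520]; b=ims[1][:300,120:520]
cv2.imwrite("pics/v5.png",np.hstack([a,b])); cv2.imwrite("pics/v6.png",cv2.resize(ims[2][0:300,170:470],None,fx=2,fy=2,interpolation=2))
E
```

```text
tumbler [([308.1, 84.6, 171.0, 169.2], 0.75)]
lid []
lid_tab [([305.2, 85.3, 174.0, 165.8], 0.22)]
jar_a []
bin [([316.5, 128.7, 156.0, 206.1], 0.65), ([285.1, 181.2, 35.1, 30.1], 0.22)]
scoop [([319.0, 147.8, 145.3, 133.4], 0.58)]
cradle [([321.8, 146.4, 164.3, 152.7], 0.97)]
[ 54.  20. -25.  85.   8.  77.  29.] 7.2167
```

View pics/v5.png

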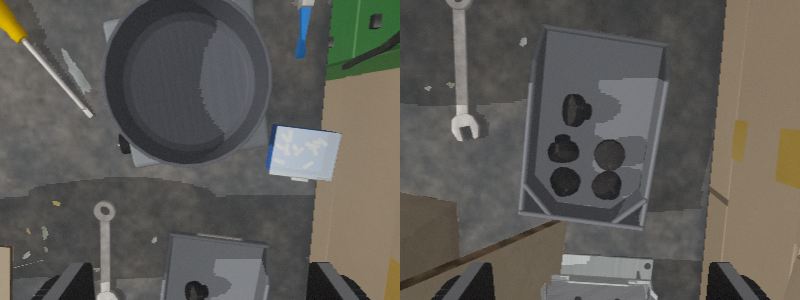

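View pics/v6.png

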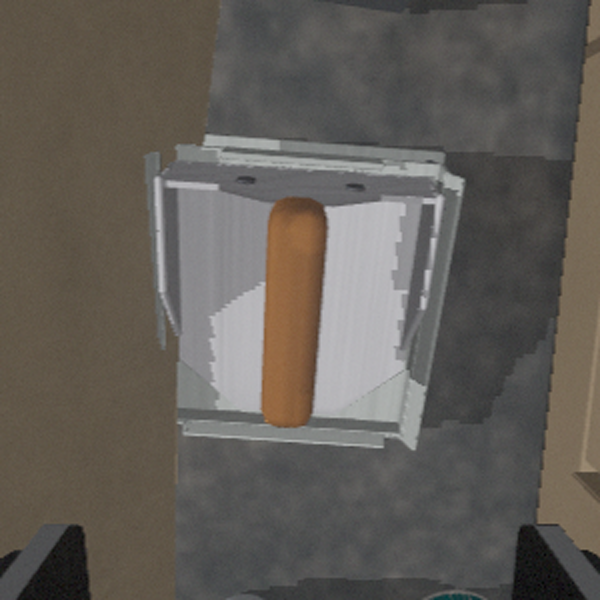

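```bash
python3 - <<'E'
from h import *
import json
from scipy.optimize import least_squares
CT,CB,CS=[[np.array(a) for a in c] for c in json.load(open("cams.json"))]
def T(p,pts,tilt=0,z0=0): return (R.from_euler('z',p[2])*R.from_euler('y',tilt)).apply(pts)+[p[0],p[1],z0]
def fit(C,pts,uv,p0,tilt=0,z0=0):
    f=lambda p:(proj(C,T(p,pts,tilt,z0))-uv).ravel()
    r=least_squares(f,p0,loss='soft_l1'); print(r.x[:2].round(4),np.degrees(r.x[2]),np.round(f(r.x).reshape(-1,2),1).tolist()); return r.x
b=fit(CB,np.array([[-.095,-.066,.014],[-.095,.066,.014],[.095,-.066,.059],[.095,.066,.059]]),np.array([[265,27],[388,45],[240,212],[363,228]]),[.45,-.09,-1.6])
fit(CS,np.array([[-.060,-.057,.036],[-.06,.057,.036],[-.062,0,.066],[.03,0,.062]]),np.array([[252.5,91.5],[388.5,100],[319.5,100],[313.5,212.5]]),[.43,-.31,-1.6],.26,.028)
print("tub",pix2w(CT,(308,80),.114), pix2w(CT,(225,80),.114), pix2w(CT,(391,80),.114),pix2w(CT,(308,164),.114))
u=pix2w(CT,(252,166),.036);v=pix2w(CT,(385,148),.036);print(u,v,np.linalg.norm(u-v))
print("bin frame knobs",np.round([R.from_euler('z',-b[2]).apply(pix2w(CB,(c-280,r),.02)-[b[0],b[1],0]) for c,r in [(574,110),(563,150),(565,182),(609,155),(606,185)]],3).tolist())
E
```

```text
[ 0.4347 -0.0785] -97.68876916000671 [[-0.8, -0.0], [0.3, 0.9], [1.1, -0.4], [-0.4, -0.4]]
[ 0.4357 -0.3138] -93.06429262990952 [[-4.3, -0.2], [2.6, 0.0], [-0.0, 3.6], [0.1, -3.7]]
tub [0.4095811  0.21622962 0.114     ] [0.33264904 0.21638248 0.114     ] [0.48651041 0.21607677 0.114     ] [0.408689  0.1376873 0.114    ]
[0.33829916 0.12187284 0.036     ] [0.49797004 0.14323066 0.036     ] 0.16109297427254488
bin frame knobs [[-0.016, -0.025, 0.02], [0.029, -0.032, 0.02], [0.065, -0.026, 0.02], [0.028, 0.02, 0.02], [0.062, 0.022, 0.02]]
```

```bash
python3 - <<'E'
from h import *
import json
Y=-93.2;P=14.9;o=np.array([.436,-.314,.028]);n=scoopR(Y,P).apply([0,0,1])
fingers.gripper_to(.55,force=100)
p,r=tool(o+n*.10,Y,P,'B'); robot.move_to(p,r)
p,r=tool(o,Y,P,'B'); print(robot.line_to(p,r,velocity=.08,f_stop=8), np.array(robot.current_tool_pos())-p)
fingers.gripper_to(0,force=100); robot.pause(.2)
g=robot.current_finger_gap(); home=[list(map(float,robot.current_tool_pos())),list(map(float,robot.current_eef_rot()))]; json.dump(home,open("home.json","w")); print(g,home,robot.current_contact_force())
p2=(np.array(home[0])+n*.05).tolist(); robot.line_to(p2,velocity=.06); print(robot.current_contact_force())
p,r=tool(o+n*.05+[0,0,.10],Y,0,'B'); robot.line_to(p,r,velocity=.1)
print(robot.current_finger_gap(),robot.current_contact_force(),robot.current_torque(),np.round(robot.current_joint_positions()),robot.current_time_s())
im=vision.grab_frame("wrist"); cv2.imwrite("pics/v7.png",im[:,:,::-1])
E
```

```text
False [ 0.00038895 -0.0005205   0.00055863]
0.24267054280277323 [[0.4359031073668535, -0.32238905465162, 0.08858379286201708], [179.9382723589727, -14.829455942222138, 86.78774001931056]] [-1.12271096 -1.36196407  3.87281699]
[-0.93839138  0.94444716 -1.89239373]
0.24373363197072892 [-0.30209127 -0.61042747 -1.39392495] [-0.00454123  0.01876318  0.01270489] [ 52.  19. -24.  89.   8.  74.  25.] 12.15
```

View pics/v7.png

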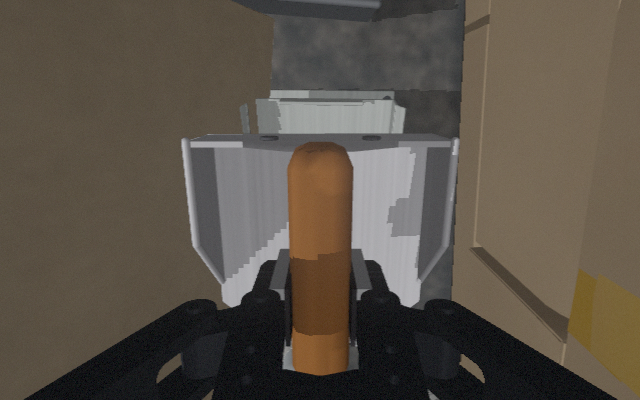

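```bash
cat >> h.py <<'E'
B=np.array([.4347,-.0785]);BY=-97.7
def binp(x,y,z):
    c,s=np.cos(np.radians(BY)),np.sin(np.radians(BY)); return [B[0]+c*x-s*y,B[1]+s*x+c*y,z]
def lip(x,z,pitch,y=0,yaw=BY): return tool(binp(x,y,z),yaw,pitch,'B',ref=(.065,0,0))
E
python3 - <<'E'
from h import *
from scipy.optimize import least_squares
C=cam("wrist"); p0=np.array(robot.current_tool_pos())
Rs=R.from_euler('xyz',robot.current_eef_rot(),degrees=True)*R.from_euler('z',180,degrees=True)*R.from_euler('x',180,degrees=True)
pts=np.array([[-.06,-.057,.036],[-.06,.057,.036]])
for z in (.06,.0595):
  f=lambda q:(proj(C,p0+Rs.apply(pts-[q[0],q[1],z]))-[[188,140],[455,140]]).ravel()
  r=least_squares(f,[-.008,0]); print(r.x,f(r.x))
# approach bin
robot.line_to(*tool(binp(-.065,0,.10),-95,10,'B',ref=(.065,0,0)),velocity=.2)
for a in [(-.055,.10,20),(-.055,.03,20)]: robot.line_to(*lip(*a),velocity=.12)
print(robot.line_to(*lip(-.055,0.0,20),velocity=.03,f_stop=3), robot.current_tool_pos()-np.array(lip(-.055,.004,20)[0]),robot.current_contact_force(),robot.current_time_s())
C=cam("wrist");im=vision.grab_frame("wrist"); cv2.imwrite("pics/v8.png",im[:,:,::-1])
E
```

```text
[-0.00642291 -0.0007828 ] [-4.4035022   0.38823361  4.40628998  0.54107739]
[-0.00638933 -0.00078086] [-4.85952687  0.43782428  4.86261348  0.59115491]
True [-2.63080202e-04  2.65920937e-04 -7.37288271e-05] [-0.75086765  0.20435645  4.41757752] 16.1083
```

View pics/v8.png

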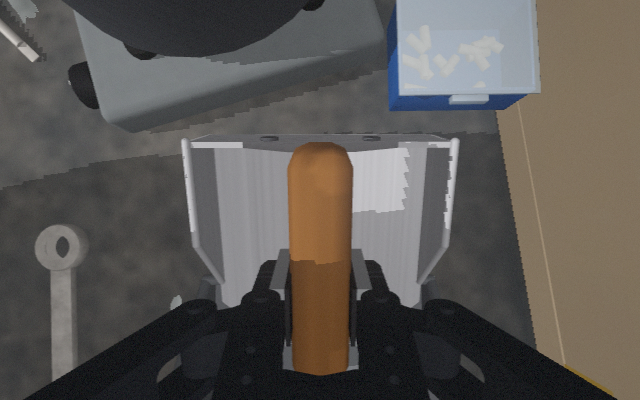

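```bash
python3 - <<'E'
from h import *
def st(t): print(t,np.round(robot.current_tool_pos(),4),np.round(robot.current_contact_force(),1),round(robot.current_time_s(),1))
z=.0042
for L,p in [(-.02,15),(.0,12),(.035,8),(.065,6),(.088,5)]:
    s=robot.line_to(*lip(L,z,p),velocity=.08,f_stop=15); st((L,p,s))
    if s: break
im=vision.grab_frame("side"); w=vision.grab_frame("wrist")
cv2.imwrite("pics/v9.png",np.hstack([cv2.resize(im[190:270,290:370,::-1],(400,400),interpolation=2),cv2.resize(w[100:400,170:470,::-1],(400,400))]))
print([(np.round(d["rect"]),round(d["p"],2)) for d in recognise("knob_1","side")])
E
```

```text
(-0.02, 15, False) [ 0.445  -0.0046  0.081 ] [-1.  -1.7  0.7] 16.7
(0.0, 12, False) [ 0.4427 -0.0202  0.0781] [-0.1 -1.1  2.7] 17.0
(0.035, 8, False) [ 0.4389 -0.0502  0.0739] [ 0.4 -0.4  4.4] 17.5
(0.065, 6, False) [ 0.4352 -0.0773  0.0717] [1.  1.  5.1] 18.0
(0.088, 5, False) [ 0.4323 -0.0987  0.0706] [1.3 1.4 5.7] 18.5
[]
```

View pics/v9.png

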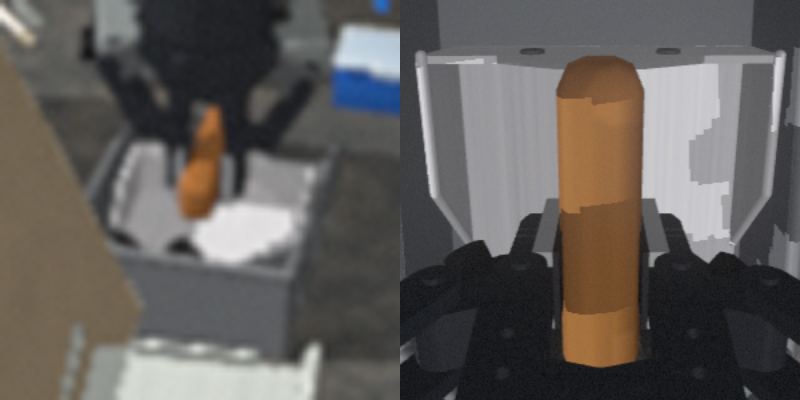

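```bash
python3 - <<'E'
from h import *
def st(t): print(t,np.round(robot.current_tool_pos(),4),np.round(robot.current_contact_force(),1),round(robot.current_time_s(),1))
s=robot.line_to(*lip(.0935,.0042,4),velocity=.05,f_stop=12); st(s)
for L,z,p in [(.090,.012,0),(.090,.035,-10),(.088,.060,-22),(.075,.085,-24)]:
    s=robot.line_to(*lip(L,z,p),velocity=.12,f_stop=25); st((L,p,s))
    if s: break
robot.line_to(*lip(.03,.20,-22),velocity=.2); st("up")
im=vision.grab_frame("side"); w=vision.grab_frame("wrist")
cv2.imwrite("pics/v10.png",np.hstack([cv2.resize(im[160:280,270:390,::-1],(400,400),interpolation=2),cv2.resize(w[100:400,170:470,::-1],(400,400))]))
for c in("side","wrist"): print([(np.round(d["rect"]),round(d["p"],2)) for d in recognise("knob_1",c)])
E
```

```text
False [ 0.4319 -0.1021  0.0695] [0.1 3.1 5.4] 18.9
(0.09, 0, False) [ 0.4309 -0.0938  0.0709] [ 0.2 -1.1 -2.7] 19.1
(0.09, -10, False) [ 0.4327 -0.086   0.0805] [-0.6 -0.2 -3.6] 19.5
(0.088, -22, False) [ 0.4342 -0.0774  0.0875] [-0.4 -1.5 -3.7] 19.9
(0.075, -24, False) [ 0.4367 -0.0643  0.1102] [-0.6  0.3 -2.9] 20.2
up [ 0.4416 -0.0201  0.227 ] [-1.3 -0.5 -3.5] 21.0
[(array([327., 180.,  10.,   8.]), 0.6), (array([349., 180.,  12.,   8.]), 0.48), (array([334., 180.,  13.,  13.]), 0.47)]
[(array([402., 178.,  77.,  69.]), 0.98), (array([248., 227.,  71.,  65.]), 0.91), (array([241., 175.,  78.,  61.]), 0.74), (array([357., 175.,  18.,  47.]), 0.72), (array([285., 220.,  11.,  33.]), 0.64)]
```

View pics/v10.png

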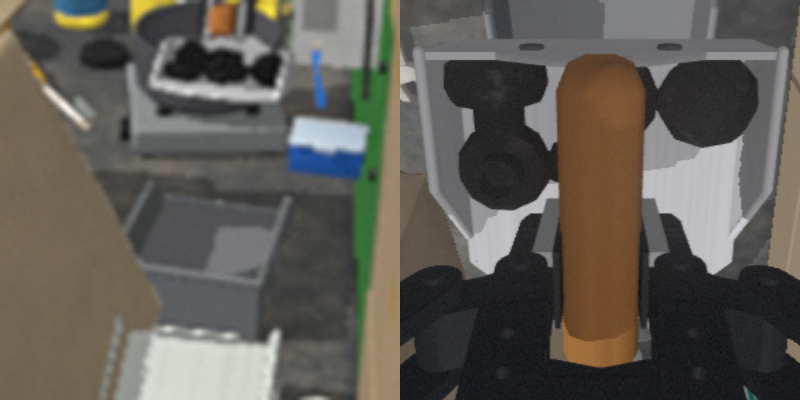

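```bash
cat >> h.py <<'E'
TC=np.array([.4095,.217]);TY=7.6
def tubp(y,z,x=0):
    c,s=np.cos(np.radians(TY)),np.sin(np.radians(TY)); return [TC[0]+c*x-s*y,TC[1]+s*x+c*y,z]
def tlip(y,z,pitch): return tool(tubp(y,z),-90+TY,pitch,'B',ref=(.065,0,0))
E
python3 - <<'E'
from h import *
for a in [(-.05,.20,-20),(-.05,.16,-15),(-.04,.10,25),(-.02,.10,40),(0,.10,52),(0,.105,62)]:
    q=robot.inverse_kinematics(*tlip(*a)); print(a,None if q is None else np.round(q))
def st(t): print(t,np.round(robot.current_joint_positions()),np.round(robot.current_contact_force(),1),round(robot.current_time_s(),1))
robot.line_to(*tlip(-.08,.21,-20),velocity=.15); st("over")
robot.line_to(*tlip(-.05,.165,-15),velocity=.12); st("low")
im=vision.grab_frame("scene"); s2=vision.grab_frame("side")
cv2.imwrite("pics/v11.png",np.hstack([cv2.resize(im[150:330,150:330,::-1],(400,400),interpolation=2),cv2.resize(s2[80:240,250:410,::-1],(400,400),interpolation=2)]))
E
```

```text
(-0.05, 0.2, -20) [-18.  22. -37.  91.  26.  87. -52.]
(-0.05, 0.16, -15) [-15.  21. -36.  96.  23.  79. -50.]
(-0.04, 0.1, 25) [ 16.  12. -32. 111. -22.  58.   4.]
(-0.02, 0.1, 40) [ 22.  15. -27. 113. -38.  62.  24.]
(0, 0.1, 52) [ 25.  20. -24. 115. -48.  67.  37.]
(0, 0.105, 62) [ 28.  26. -21. 115. -53.  73.  47.]
over [-16.  19. -35.  93.  25.  87. -48.] [-0.4  0.5 -3.3] 23.0
low [-15.  20. -36.  95.  23.  80. -49.] [ 0.6 -0.2 -1.8] 23.6
```

View pics/v11.png

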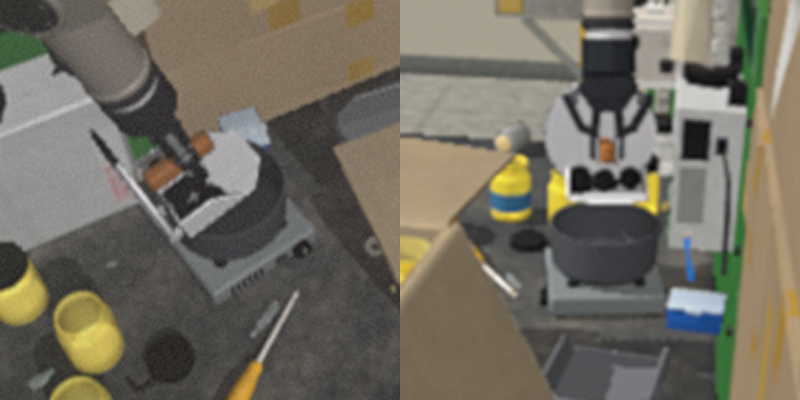

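```bash
python3 - <<'E'
from h import *
def st(t): print(t,np.round(robot.current_tool_pos(),3),np.round(robot.current_contact_force(),1),round(robot.current_time_s(),1))
for a in [(-.052,.13,0),(-.047,.110,12),(-.04,.10,25),(-.02,.10,40),(0,.10,52),(0,.105,62)]:
    s=robot.line_to(*tlip(*a),velocity=.08,f_stop=25); st((a,s))
    if s: break
robot.pause(.4); st("w")
w=vision.grab_frame("wrist");cv2.imwrite("pics/pw.png",w[:,:,::-1]);print([(np.round(d["rect"]),round(d["p"],2)) for d in recognise("knob_1","wrist")])
w=vision.grab_frame("scene");cv2.imwrite("pics/ps.png",w[:,:,::-1]);print([(np.round(d["rect"]),round(d["p"],2)) for d in recognise("knob_1","scene")])
E
```

```text
((-0.052, 0.13, 0), False) [0.407 0.235 0.19 ] [ 0.2  0.2 -2.7] 24.1
((-0.047, 0.11, 12), False) [0.408 0.229 0.184] [-0.5  0.7 -3.2] 24.5
((-0.04, 0.1, 25), False) [0.409 0.219 0.186] [ 0.2  0.5 -2.3] 24.9
((-0.02, 0.1, 40), False) [0.41  0.216 0.194] [ 0.2  0.7 -2. ] 25.3
((0, 0.1, 52), False) [0.409 0.216 0.195] [-0.   0.4 -0.9] 25.7
((0, 0.105, 62), False) [0.412 0.199 0.198] [-0.   0.5 -1.7] 26.0
w [0.412 0.199 0.198] [-0.2  0.5 -1.5] 26.4
[(array([310., 200., 273., 400.]), 0.16)]
[(array([263., 237.,   9.,  10.]), 0.48)]
```

```bash
python3 - <<'E'
from h import *
robot.line_to(*tlip(0,.165,62),velocity=.15)
robot.line_to(*tlip(-.06,.24,20),velocity=.2)
robot.line_to([.415,.12,.33],tlip(0,.2,0)[1],velocity=.25)
C=cam("wrist");w=vision.grab_frame("wrist")
for d in recognise("knob_1","wrist"):
    P=pix2w(C,d["rect"][:2],.06); print(np.round(d["rect"]),round(d["p"],2),P.round(3),np.linalg.norm(P[:2]-TC).round(3))
s=vision.grab_frame("scene"); print([(np.round(d["rect"]),round(d["p"],2)) for d in recognise("knob_1","scene")]); print([(np.round(d["rect"]),round(d["p"],2)) for d in recognise("lid","scene")])
cv2.imwrite("pics/v12.png",np.hstack([w[:300,150:500,::-1],cv2.resize(s[130:330,150:350,::-1],(300,300),interpolation=2)]))
print(robot.current_time_s(),robot.current_contact_force(),np.round(robot.current_joint_positions()))
E
```

```text
[365. 115.  33.  30.] 0.81 [0.454 0.18  0.06 ] 0.058
[334. 116.  33.  30.] 0.74 [0.421 0.175 0.06 ] 0.044
[286. 117.  37.  30.] 0.56 [0.371 0.168 0.06 ] 0.062
[306. 113.  16.  28.] 0.52 [0.391 0.174 0.06 ] 0.047
[(array([254., 230.,  12.,  11.]), 0.65), (array([240., 253.,  10.,   9.]), 0.52), (array([330., 199.,  60.,  36.]), 0.51)]
[(array([208., 233.,  39.,  49.]), 0.64)]
28.8167 [ 0.85300924 -0.0976257  -2.21365132] [ 25.   4. -46.  93.   3.  84. -14.]
```

```bash
python3 - <<'E'
from h import *
robot.line_to([.415,.085,.36],velocity=.2)
C=cam("wrist");w=vision.grab_frame("wrist");cv2.imwrite("pics/w13.png",w[:,:,::-1])
for d in recognise("knob_1","wrist"):
    P=pix2w(C,d["rect"][:2],.06); print(np.round(d["rect"]),round(d["p"],2),P.round(3),np.linalg.norm(P[:2]-TC).round(3))
cv2.imwrite("pics/v13.png",np.hstack([cv2.resize(w[:180,200:440,::-1],(640,480),interpolation=2)]))
E
```

```text
[365.  83.  32.  27.] 0.74 [0.454 0.179 0.06 ] 0.059
[337.  86.  33.  34.] 0.69 [0.423 0.171 0.06 ] 0.048
[290.  82.  38.  41.] 0.65 [0.371 0.168 0.06 ] 0.062
[316.   4.  26.   8.] 0.62 [0.39  0.251 0.06 ] 0.039
[307.  85.  16.  30.] 0.52 [0.39  0.168 0.06 ] 0.053
```

View pics/v13.png

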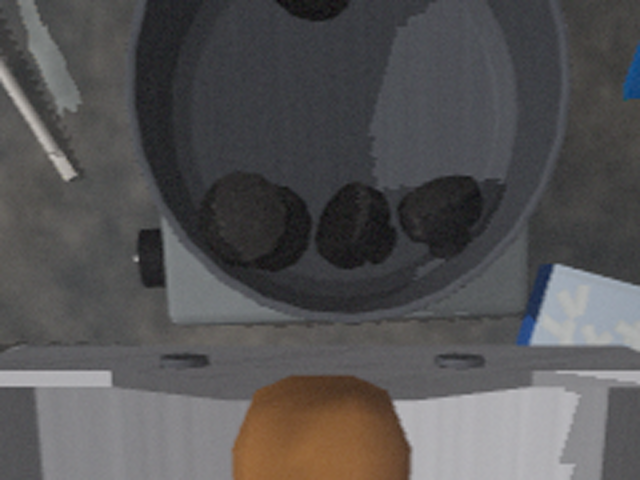

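```bash
python3 - <<'E'
from h import *
import json
home=json.load(open("home.json"));n=scoopR(-93.2,14.9).apply([0,0,1]);hp=np.array(home[0])
a=cv2.imread("pics/v7.png");b=cv2.imread("pics/w13.png")
for r in [(135,150,255,385),(180,260,285,355),(200,250,180,240),(200,250,410,460)]:
    t=a[r[0]:r[1],r[2]:r[3]];m=cv2.matchTemplate(b[r[0]-8:r[1]+8,r[2]-8:r[3]+8],t,cv2.TM_CCOEFF_NORMED);_,v,_,l=cv2.minMaxLoc(m);print(round(v,2),l[0]-8,l[1]-8)
robot.line_to([.437,-.30,.27],[180,0,86.8],velocity=.3)
robot.line_to((hp+n*.06).tolist(),home[1],velocity=.15)
robot.line_to((hp+n*.02).tolist(),velocity=.08); f0=robot.current_contact_force()
s=robot.line_to((hp+n*.001).tolist(),velocity=.03,f_stop=6)
print(s,(robot.current_tool_pos()-hp).round(4),f0,robot.current_contact_force(),robot.current_time_s())
E
```

```text
0.86 1 -2
0.94 0 0
0.97 -1 -4
0.84 0 1
True [-0.0003 -0.0003  0.0019] [-0.01611357 -0.49439635 -0.87413982] [-0.77430347 -0.61445186  3.84442571] 33.025
```

```bash
python3 - <<'E'
from h import *
import json
home=json.load(open("home.json"));n=scoopR(-93.2,14.9).apply([0,0,1]);hp=np.array(home[0])
fingers.gripper_to(.55); robot.pause(.2)
robot.line_to((np.array(robot.current_tool_pos())+n*.10).tolist(),velocity=.12)
robot.move_to([.437,-.34,.25],[180,0,90]); robot.pause(.2)
w=vision.grab_frame("wrist");cv2.imwrite("pics/w14.png",w[:,:,::-1])
a=cv2.imread("pics/w_sc.png");b=cv2.imread("pics/w14.png")
for nm,r in [("bar",(95,220,295,340)),("bartop",(90,130,295,340)),("barbot",(180,220,290,335)),("back L",(80,110,245,290)),("back R",(80,120,360,395)),("cradle nose",(208,226,260,385)),("sideL",(120,170,245,270)),("sideR",(120,170,375,395))]:
    t=a[r[0]:r[1],r[2]:r[3]];m=cv2.matchTemplate(b[r[0]-12:r[1]+12,r[2]-12:r[3]+12],t,cv2.TM_CCOEFF_NORMED);_,v,_,l=cv2.minMaxLoc(m);print(nm,round(v,2),l[0]-12,l[1]-12)
print(robot.current_time_s(),robot.current_tool_pos())
# lid plan
fc=[180,0,0]
for rpy in ([180,0,90],[180,0,0],[180,0,7.6],[180,0,97.6],[180,-30,97.6],[180,30,97.6]):
    print(rpy,[None if (q:=robot.inverse_kinematics(tubp(y,z),rpy)) is None else np.round(q).tolist() for y,z in [(.16,.30),(.135,.29),(.03,.27),(-.05,.2)]])
S,D=cam("scene"),cam("side")
vision.grab_frame("scene"); a=recognise("lid_tab","scene"); l=recognise("lid","scene"); vision.grab_frame("side"); b=recognise("lid_tab","side"); l2=recognise("lid","side")
print([(np.round(d["rect"]),d["p"]) for x in (a,l,b,l2) for d in x])
H=tubp(.091,.118)
for th in (1.45,1.57,1.7,1.8):
    T=tubp(.091-.178*np.cos(th),.118+.178*np.sin(th)); print(th,proj(S,T),proj(D,T))
E
```

```text
bar 0.97 6 -2
bartop 0.99 6 -4
barbot 0.99 6 -1
back L 0.97 5 -3
back R 0.93 6 -4
cradle nose 0.94 5 -1
sideL 0.97 5 -1
sideR 0.88 6 -1
35.2 [ 0.43534387 -0.34100106  0.24782765]
[180, 0, 90] [[-1.0, 30.0, -70.0, 81.0, 28.0, 88.0, -69.0], [4.0, 28.0, -70.0, 84.0, 26.0, 86.0, -66.0], [22.0, 21.0, -71.0, 94.0, 20.0, 80.0, -52.0], [23.0, 15.0, -55.0, 104.0, 13.0, 68.0, -36.0]]
[180, 0, 0] [[-3.0, 27.0, -65.0, 81.0, 25.0, 87.0, -156.0], [1.0, 25.0, -65.0, 84.0, 23.0, 85.0, -153.0], [11.0, 14.0, -53.0, 94.0, 12.0, 78.0, -134.0], [12.0, 12.0, -42.0, 105.0, 8.0, 67.0, -122.0]]
[180, 0, 7.6] [[-1.0, 29.0, -69.0, 81.0, 27.0, 88.0, -151.0], [3.0, 27.0, -69.0, 84.0, 25.0, 86.0, -148.0], [11.0, 14.0, -54.0, 94.0, 12.0, 78.0, -127.0], [13.0, 12.0, -43.0, 105.0, 9.0, 67.0, -115.0]]
[180, 0, 97.6] [[-23.0, 18.0, -31.0, 82.0, 9.0, 83.0, -46.0], [-20.0, 16.0, -31.0, 85.0, 8.0, 81.0, -43.0], [22.0, 21.0, -71.0, 94.0, 20.0, 80.0, -45.0], [23.0, 15.0, -56.0, 104.0, 13.0, 68.0, -29.0]]
[180, -30, 97.6] [[27.0, 17.0, -68.0, 98.0, -11.0, 60.0, -26.0], [29.0, 15.0, -64.0, 100.0, -15.0, 61.0, -20.0], [34.0, 10.0, -52.0, 104.0, -24.0, 66.0, -0.0], [37.0, 14.0, -45.0, 110.0, -23.0, 62.0, 12.0]]
[180, 30, 97.6] [[-36.0, 36.0, -41.0, 65.0, 36.0, 113.0, -62.0], [-25.0, 40.0, -60.0, 70.0, 44.0, 116.0, -69.0], [-7.0, 36.0, -69.0, 85.0, 45.0, 110.0, -67.0], [-27.0, 20.0, -20.0, 99.0, 30.0, 84.0, -48.0]]
[(array([210., 236.,  39.,  47.]), 0.77), (array([329., 131.,  46.,  23.]), 0.77), (array([330., 133.,  46.,  24.]), 0.75)]
1.45 [[215.88058507 202.81142834]] [[332.41665264 113.2257592 ]]
1.57 [[207.95874381 206.50775977]] [[332.1037458  111.09512533]]
1.7 [[199.4852125  211.33563356]] [[331.75025915 109.62802073]]
1.8 [[193.17104779 215.57365275]] [[331.47255536 109.09103577]]
```

```bash
python3 - <<'E'
from h import *
import json
C0=[np.array(a) for a in json.load(open("cams.json"))[2]];C1=cam("wrist")
o=np.array([.436,-.314,.028]);Rs=scoopR(-93.2,14.9)
a=cv2.imread("pics/w_sc.png");b=cv2.imread("pics/w14.png")
def shift(p,h=9):
    u,v=np.round(proj(C0,p)[0]).astype(int); t=a[v-h:v+h,u-h:u+h]; m=cv2.matchTemplate(b[v-h-12:v+h+12,u-h-12:u+h+12],t,cv2.TM_CCOEFF_NORMED);_,s,_,l=cv2.minMaxLoc(m)
    return (u,v),round(s,2),np.array([l[0]-12,l[1]-12])
def run(nm,q):
    p=o+Rs.apply(q); uv,s,d=shift(p); e=proj(C1,p)[0]-proj(C0,p)[0]; print(nm,uv,s,"obs-exp",np.round(d-e,1))
for nm,q in [("bar back",[-.06,0,.07]),("bar front",[.028,0,.066]),("backL",[-.06,-.055,.036]),("backR",[-.06,.055,.036]),("sideL end",[.0,-.057,.03]),("sideR end",[.0,.057,.03]),
   ("cradle tail L",[-.067,-.045,.009]),("cradle tail R",[-.067,.045,.009]),("nose L",[.068,-.045,.011]),("nose R",[.068,.045,.011]),("cheek R",[.03,.064,.014])]: run(nm,q)
E
```

```text
bar back (np.int64(320), np.int64(108)) 0.99 obs-exp [ 3.8 -0.8]
bar front (np.int64(314), np.int64(209)) 0.96 obs-exp [ 4.7 -0.1]
backL (np.int64(251), np.int64(92)) 0.95 obs-exp [ 3.5 -0.4]
backR (np.int64(389), np.int64(100)) 0.9 obs-exp [ 3.5 -0.8]
sideL end (np.int64(253), np.int64(158)) 0.89 obs-exp [3.3 0.9]
sideR end (np.int64(380), np.int64(166)) 0.84 obs-exp [2.5 2.3]
cradle tail L (np.int64(268), np.int64(76)) 0.94 obs-exp [ 1.5 -0.4]
cradle tail R (np.int64(374), np.int64(83)) 0.93 obs-exp [ 1.8 -1. ]
nose L (np.int64(270), np.int64(212)) 0.99 obs-exp [2.1 0.3]
nose R (np.int64(357), np.int64(217)) 0.89 obs-exp [3.6 0.6]
cheek R (np.int64(380), np.int64(187)) 0.96 obs-exp [2.5 0. ]
```

```bash
python3 - <<'E'
from h import *
S,D=cam("scene"),cam("side")
for n,u in [("inst corner",(150+98/1.5,130+150/1.5)),("inst bottom",(150+60/1.5,130+190/1.5)),("jar far",(150+15/1.5,130+248/1.5)),("jar2 base",(150+62/1.5,130+280/1.5))]: print(n,u,pix2w(S,u,0).round(3),pix2w(S,u,.15).round(3))
d=lambda u,v:(180+u/1.95,70+v/1.95)
for n,u in [("inst L",d(347,210)),("yel R base",d(330,210)),("yel L",d(258,180)),("bottle L base",d(223,190)),("inst top L",d(350,85))]: print(n,pix2w(D,u,0).round(3),pix2w(D,u,.15).round(3))
print(tubp(.16,.26),tubp(.2,.3))
for u in [(150+75/1.5,130+65/1.5)]: print(tri(S,u,D,d(350,85)),tri(S,u,D,d(405,85)))
E
```

```text
inst corner (215.33333333333331, 230.0) [0.556 0.292 0.   ] [0.437 0.304 0.15 ]
inst bottom (190.0, 256.6666666666667) [0.498 0.395 0.   ] [0.387 0.393 0.15 ]
jar far (160.0, 295.33333333333337) [0.414 0.511 0.   ] [0.315 0.492 0.15 ]
jar2 base (191.33333333333334, 316.66666666666663) [0.307 0.453 0.   ] [0.223 0.442 0.15 ]
inst L [ 0.505  0.393 -0.   ] [0.504 0.073 0.15 ]
yel R base [0.469 0.388 0.   ] [0.476 0.069 0.15 ]
yel L [0.302 0.523 0.   ] [0.343 0.177 0.15 ]
bottle L base [0.234 0.458 0.   ] [0.288 0.125 0.15 ]
inst top L [0.49  1.277 0.   ] [0.493 0.779 0.15 ]
[np.float64(0.3883389775588604), np.float64(0.3755944864402467), 0.26] [np.float64(0.3830487219485755), np.float64(0.41524310805030834), 0.3]
(array([0.49981597, 0.28758921, 0.30226327]), [np.float64(2.6147020022469976), np.float64(1.7343194863040226)]) (array([0.57533143, 0.28755298, 0.28267242]), [np.float64(11.836169253491757), np.float64(7.912576696010003)])
```

```bash
python3 - <<'E'
from h import *
def st(t): print(t,np.round(robot.current_tool_pos(),3),np.round(robot.current_contact_force(),1),round(robot.current_time_s(),1))
O=[180,0,90+TY]; T=lambda y,z:tubp(y,z+.017)   # fingertip targets
fingers.gripper_to(0)
robot.line_to([.43,-.30,.38],velocity=.25)
robot.move_to(T(.05,.40),O); st("above")
robot.line_to(T(.175,.38),velocity=.2)
s=robot.line_to(T(.175,.25),velocity=.15,f_stop=10); st(("down",s))
if not s:
    for th in (1.6,1.3,1.0,.75,.5,.3):
        r=.145; n=np.array([np.sin(th),np.cos(th)]); c=np.array([.091-r*np.cos(th),.118+r*np.sin(th)])+.013*n
        s=robot.line_to(T(*c),velocity=.12,f_stop=20); st((th,s))
        if s: break
vision.grab_frame("scene");print([(np.round(d["rect"]),d["p"]) for d in recognise("lid","scene")])
E
```

```text
above [0.404 0.265 0.417] [ 1.  -0.4 -0.2] 38.7
('down', False) [0.387 0.391 0.268] [-0.5  0.5  0.2] 40.5
(1.6, False) [0.395 0.325 0.28 ] [-0.9  0.2  0.2] 41.3
(1.3, False) [0.401 0.282 0.278] [-1.  -0.1 -0.7] 41.8
(1.0, False) [0.406 0.241 0.264] [-0.6  0.4 -0.1] 42.3
(0.75, False) [0.41  0.211 0.243] [-0.3  0.8  0.9] 42.7
(0.5, False) [0.413 0.188 0.216] [ 0.   0.7 -0.5] 43.2
(0.3, False) [0.415 0.174 0.191] [-0.1  0.   0.6] 43.6
[(array([249., 233.,  63.,  47.]), 0.59)]
```

```bash
python3 - <<'E'
from h import *
O=[180,0,90+TY]; T=lambda y,z:tubp(y,z+.017)
robot.line_to(T(-.04,.17),velocity=.15); robot.pause(1)
s=robot.line_to(T(-.04,.112),velocity=.04,f_stop=8); print(s,robot.current_tool_pos()[2]-.017,robot.current_contact_force())
robot.line_to(T(-.04,.20),velocity=.15); robot.pause(.5)
s=robot.line_to(T(-.04,.112),velocity=.06,f_stop=6); print(s,robot.current_tool_pos()[2]-.017,robot.current_contact_force())
robot.line_to(T(-.04,.25),velocity=.15); robot.line_to(tubp(-.10,.36),velocity=.2)
C=cam("wrist");w=vision.grab_frame("wrist");cv2.imwrite("pics/w15.png",w[:,:,::-1])
for l in ("lid","lid_tab","knob_1"): print(l,[(np.round(d["rect"]),round(d["p"],2)) for d in recognise(l,"wrist")])
print("exp centre",proj(C,[tubp(0,.124),tubp(-.087,.118)]))
vision.grab_frame("side")
for l in ("scoop","cradle","jar_a","bottle_small","knob_1"): print(l,[(np.round(d["rect"]),round(d["p"],2)) for d in recognise(l,"side")][:2])
print(robot.current_time_s())
E
```

```text
True 0.12503415661277634 [-1.24073666 -0.50674398  7.6074495 ]
True 0.1250275547283945 [-1.17975229 -0.02372232  6.16421417]
lid [(array([322.,  85., 172., 168.]), 0.93)]
lid_tab [(array([321.,  86., 174., 171.]), 0.91)]
knob_1 []
exp centre [[322.69168096  66.71082512]
 [322.40773494 157.79274533]]
scoop [(array([324., 273.,  47.,  54.]), 0.83)]
cradle [(array([324., 284.,  59.,  54.]), 0.9), (array([327., 273.,  51.,  58.]), 0.75)]
jar_a [(array([318., 154.,   9.,  18.]), 0.61)]
bottle_small [(array([305., 331.,  19.,  40.]), 0.9)]
knob_1 [(array([304., 330.,  20.,  44.]), 0.62), (array([317., 154.,  14.,  18.]), 0.46)]
50.4667
```

```bash
python3 -c "
from h import *
workorder.close_job(); print(robot.current_time_s())"
```

```text
the job is handed in; nothing more can be done
the job is handed in; nothing more can be done
```

I finished the job and handed it in at about 50 s of the 72 s allowed. No verdict was reported. I took the scoop from its rest, scooped up all five knobs in one pass and tipped them into the tub. I then put the scoop back, swung the lid shut from behind and pressed it down.

Last checks:
- **Knobs:** After the pour, the wrist picture and the detector showed all five in the tub. The fifth was only partly visible at the edge of the picture. The bin looked empty after the scoop.
- **Scoop:** It first touched the rest 1.9 mm from where I had gripped it, then I released it. Matching the pictures from before and after puts it within about 2 mm of its original place, measured against the cradle.
- **Lid:** Two presses both stopped at 125 mm above the bench, against about 124 mm expected for shut. I did not read the lid angle directly.
- **Jar and squeeze bottle:** In the last side picture both were where they started, to within 1–2 pixels.

One detection disagreed: in the last side picture the network labelled two things "knob". Both were at the same pixels as the squeeze bottle and the jar, so I treated them as false. I had used all 12 picture views by then, so I could not confirm that, or the shut lid, by eye.

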